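# Unload the locked canister carrier onto the tray

### The job

Unload the canister carrier: pull its spring pin up and turn it into the rest notch so that it stays out by itself, slide the lock plate fully open, and lift every canister by its handle out of the carrier and stand it upright on the steel tray. Then slide the lock plate fully shut again and turn the pin back so that it springs fully home and locks the plate. Leave the cup, the timer and the dropper bottle where they are.

Things in the scene. Friction and masses are not known exactly. Their poses are not given: they have to be found in the camera images.
- carrier: grey base with aluminium rails, fixed, 116 mm wide (x), 430 mm long (y). Origin: worktop level, midway between the seats. Seats at y = -99, -33, +33, +99 mm on its y axis, 50x50 mm, floor 10 mm above the worktop, 5 mm ribs between them. An aluminium bridge (top 34 mm up) at y = +175 mm carries the spring pin and its notched steel collar (38 mm across, top 55 mm up)
- lock_plate (a joint): sliding lock plate, m: 0 shut, slides along the carrier's -y to 0.035 (stop, fully open). Shut, its teeth hold the canisters' foot flanges down; 0.031 or more frees them. It slides with about 2 N, stays where it is left, and moves at most 3 mm while the pin is down in its hole. If the pin is let down while the plate is not shut, the plate cannot shut
- plate_tab (a point): upright steel tab on the lock plate, by which to grip or push it: 30 mm wide (carrier x), 12 mm thick (carrier y), from 22 to 75 mm above the worktop. This point is on its middle, 58 mm up, at carrier x = 0, y = -175 mm when shut (-210 mm open)
- pin_lift (a joint): how far the spring pin is pulled up, m: 0 fully home (through the plate's hole), stop at 0.021. A spring pulls it down with about 5 N at 0 and 10 N at the stop. It can be turned only when lifted 0.0175 or more; at rest in the notch it reads about 0.0125 and is clear of the plate
- pin_turn (a joint): turn of the spring pin about its upright axis, rad, counter-clockwise from above: 0 over the deep slot (the only place where it goes home), 1.05 over the 4 mm deep rest notch, where it stays out by itself; stops at -0.08 and 1.13. From the notch it must be lifted 5 mm before it turns back
- pin_handle (a point): black T-handle of the spring pin: bar 46 mm long, 12 mm thick, 16 mm high. This point is its middle, 80 mm above the worktop when home; it rises and turns with the pin, at carrier x = 0, y = +175 mm. The bar lies along this point's own y axis, which is the carrier's y when pin_turn is 0
- canister_1: steel sample canister 96 mm tall: foot flange 46 mm across, 5 mm thick; body 32 mm across; black lid, top at 63 mm; over it a fixed arch handle with a straight black cross bar 34 mm long (along its own y), 10 mm thick and 10 mm high, centred 91 mm above the foot. 0.11 to 0.22 kg. Origin: centre of the underside, z up. It starts locked in a seat of the carrier, handle bar along the carrier's y
- canister_2: the same as canister_1; three or four of the four canisters are present
- canister_3: the same as canister_1
- canister_4: the same as canister_1
- tray: flat stamped steel tray with a rim, 120 mm (its x) x 200 mm (its y) outside and 18 mm high, loose, on the worktop in front of the carrier; 0.45 kg. The clear floor inside is 106 x 186 mm, 2 mm above the underside. Origin: centre of the underside. Four canisters fit in a zigzag, e.g. at x = -25, +25, -25, +25 mm and y = -60, -20, +20, +60 mm
- cup: capped specimen cup, 59 mm across, 72 mm tall, standing at the left; origin: centre of the underside; leave alone
- timer: bench timer lying on its back, 62x66x23 mm, at the left front; origin: centre of the underside; leave alone
- dropper: brown dropper bottle, 37 mm across, 88 mm tall, at the right; origin: centre of the underside; leave alone
Things that resemble listed ones, but are neither listed nor needed, are in the scene too. What is shaped like the canister_1 but blue or yellow is not meant.

How it is judged:
By the outcome, as a careful person would: the job done as asked, in the order asked, and still so for the second after the job is handed in, with the robot touching nothing.
Of canister_1, canister_2, canister_3, canister_4 only 3 to 4 are there at a start; the rules pass over those that are not, and their reading is None.
At some moment in a run one of tray may be knocked a few centimetres aside while the robot is not near it.
Once in a run the grip may slacken for a moment while it holds something.
It also fails if it takes over 200 s, if anything falls off the work surface, if the arm or the gripper's body presses on something with over 40 N, if the wrist force passes 120 N, or if a joint passes its speed limit or range.

### The arm

A 7-joint arm with a two-finger parallel gripper is mounted at the origin on a cart in front of the work surface, level with it; the furniture and walls round the work are solid. World frame = base frame: x ahead of the robot, y to its left, z up, the work surface at z = 0. Lengths are in m, angles in rad, forces in N, time in s.
With the tool pointing down it reaches from about 0.425 to 0.975 m from the base axis. Payload 16.7 kg.
Tool frame: the origin (TCP) lies at the very end of the fingers, on their centre line; the grasp point (between the pads) lies 19 mm behind it (hold_point_z is the distance from the TCP to the grasp point, in m); z points along the fingers, y is the direction in which the jaws open and shut (so a half turn about z gives the same grasp; the last joint's range is limited). The gripper opens to 85 mm and grips with 20 to 120 N. Pads are 22 mm wide; open, the fingers measure 114 mm over their backs; the gripper's body (76 mm by 85 mm) begins 54 mm behind the grasp point. The pads swing forward as they close: fully open they stand 13 mm farther back than shut.
Start: joints at [-1.462, 0.426, 0.074, 1.606, -0.034, 1.111, -0.067], TCP at [0.172, 0.653, 0.231] pointing down, gripper open.
Joint ranges: [-2.85, 2.85], [-0.5, 2.14], [-1.23, 1.37], [0.21, 2.46], [-1.02, 4.16], [0.16, 2.05], [-2.73, 2.73]. Speed limits (rad/s): [1.89, 1.89, 2.39, 2.39, 3.01, 3.01, 3.01].

### API

Orientations are given as a unit quaternion [w, x, y, z].
In Python, from plant import state, read_camera, sign_off, hold_point_z gives the robot as it stands.
- The arm moves only by the tool arm_command, never from a script. Its argument "targets" is text: rows parted by semicolons, each of 7 numbers parted by spaces: the closure in counts, from 0 (fully open) to 255 (shut), then the shift along the tool's x, y, z in m, then the turn, a rotation vector about the tool's x, y, z in rad. In form: jaw tx ty tz wx wy wz; .... A call has 1 to 12 rows; each row is the pose to reach, as a shift and turn from the pose commanded when the call began, along the tool's axes at that moment; what a row does not reach only later rows make up. A row lasts 1/8 s, in which the tool goes at most 62.5 mm and 10.7 degrees, less where a joint would pass 70% of its speed; a pose out of reach is approached as far as the arm can. A call with a gripper value outside its range is refused whole. The fingers move at their own pace and stop on an object; "squeeze" is the grip in N (left out, the last holds). Time passes only in rows, so rows that repeat a pose let the fingers close. It gives the time, the measured TCP pose, the force and the opening at its end, in the units of the state.
- state(): the state, without advancing time (a new reading comes with each control period).
- read_camera(name): name is "scene" or "side" or "wrist"; returns a dict with "frame" (400x640x3 uint8, red, green, blue), "K" (3x3 intrinsics, pixels), "R" (3x3) and "t" (3): a world point X has camera coordinates R X + t. Camera axes: x right, y down, z forward; pixel columns grow to the right and rows downward; lengths in m; the calibration is good to about 2 mm. A picture is of the moment at which its call begins. There is no depth.
- sign_off(): hands the job in, once; it reports no verdict.
The state is a dict: "time_s": time; "joint_positions": joint angles; "joint_velocities": joint speeds; "effort": joint torques, N m; "ee_pos": TCP position; "orientation": TCP orientation; "force": force on the tool from outside, world axes, zero at the start; "torque": the same for the moment, N m; "grip_width": opening from 0.0 (shut) to 1.0 (fully open).
Only numpy, scipy, OpenCV 4.12 (cv2) and the standard library are available. Lean on these libraries where they do the work, as an engineer would, in place of code of your own. Each camera call takes 0.05 s, during which the arm holds its last target. There are 200 camera calls.

## Working session

There is one attempt and no reset: what is moved stays moved. The work goes in short steps, Python scripts to look and compute and a tool call to move; the robot and the scene stay as the last step left them, time stands still between calls to the robot, and variables do not carry over. Pictures are saved under pics/ and viewed, about 12 in all and at most 16, crops included, and the job is handed in when it is done.

Besides the shell and the picture viewer there is one more tool, called by a JSON object that holds its "name" and its "arguments". arm_command: Moves the arm, as the interface text tells. Its arguments: {"type":"object","properties":{"targets":{"type":"string"},"squeeze":{"type":"number"}},"required":["targets"]}

```bash
mkdir -p pics
cat > h.py <<'E'
import numpy as np, cv2
from plant import state, read_camera, sign_off, hold_point_z
from scipy.spatial.transform import Rotation as Rn
def snap(n,f):
    c=read_camera(n); cv2.imwrite('pics/'+f,c['frame'][:,:,::-1]); np.savez('pics/'+f+'.npz',**c); return c
def load(f): return dict(np.load('pics/'+f+'.npz'))
def ray(c,u,v):
    R=np.array(c['R']);t=np.array(c['t']); d=R.T@np.linalg.inv(c['K'])@np.array([u,v,1.]); return -R.T@t,d
def onz(c,u,v,z):
    o,d=ray(c,u,v); return o+d*(z-o[2])/d[2]
def tri(*obs):
    A=np.zeros((3,3));b=np.zeros(3);L=[]
    for c,u,v in obs:
        o,d=ray(c,u,v); d/=np.linalg.norm(d); P=np.eye(3)-np.outer(d,d);A+=P;b+=P@o;L.append((P,o))
    x=np.linalg.solve(A,b); return x,[float(np.linalg.norm(P@(x-o))) for P,o in L]
def proj(c,X):
    p=c['K']@(np.array(c['R'])@np.array(X)+np.array(c['t'])); return p[:2]/p[2]
def pose():
    s=state(); q=np.array(s['orientation']); return np.array(s['ee_pos']),Rn.from_quat(q[[1,2,3,0]]),s
E
python3 - <<'E'
from h import *
p,r,s=pose();print(s['time_s'],p,r.as_matrix().round(3),s['grip_width'],hold_point_z)
for n in('scene','side','wrist'):
    c=snap(n,n+'0.png'); print(n,-np.array(c['R']).T@c['t'],np.array(c['R']).round(2).tolist())
a=[cv2.imread(f'pics/{n}0.png') for n in('scene','side')]
E
```

```text
0.0 [0.17200924 0.65228964 0.23060541] [[-0.967  0.255 -0.   ]
 [ 0.255  0.967 -0.001]
 [-0.    -0.001 -1.   ]] 0.9989847522534269 0.0187
scene [0.46798442 0.86121804 0.96271965] [[-1.0, -0.09, 0.0], [-0.07, 0.71, -0.71], [0.06, -0.7, -0.71]]
side [0.21251233 0.61786623 1.25407753] [[-0.9, -0.44, 0.01], [-0.38, 0.76, -0.54], [0.23, -0.49, -0.84]]
wrist [0.10220277 0.67169698 0.37441495] [[0.25, 0.97, -0.0], [0.93, -0.24, 0.28], [0.27, -0.07, -0.96]]
```

View pics/scene0.png

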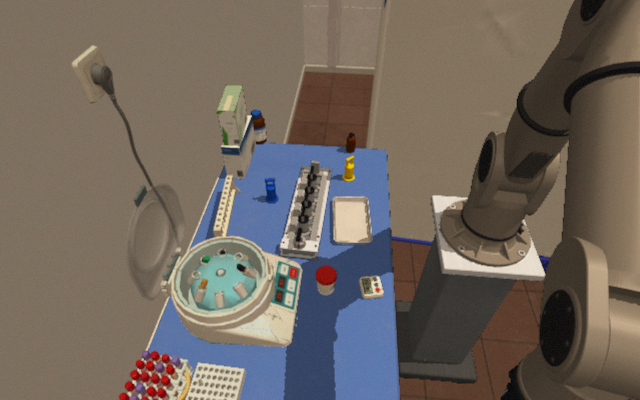

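View pics/side0.png

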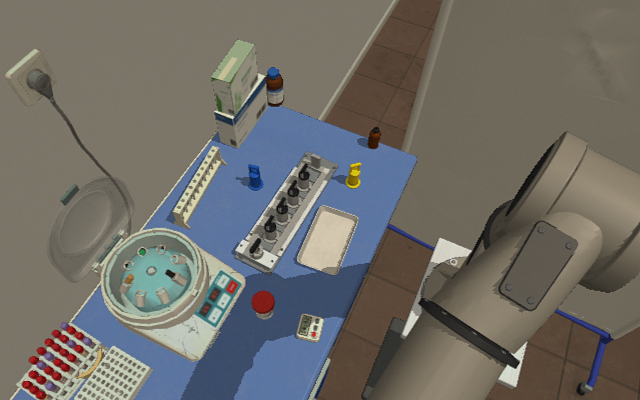

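Run:
```python
from h import *
a=cv2.imread('pics/scene0.png')[155:260,275:380];b=cv2.imread('pics/side0.png')[145:277,232:364]
f=lambda i:cv2.resize(i,(400,400),interpolation=cv2.INTER_CUBIC)
cv2.imwrite('pics/crop1.png',np.hstack([f(a),f(b)]))
```

```text
(no output)
```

View pics/crop1.png

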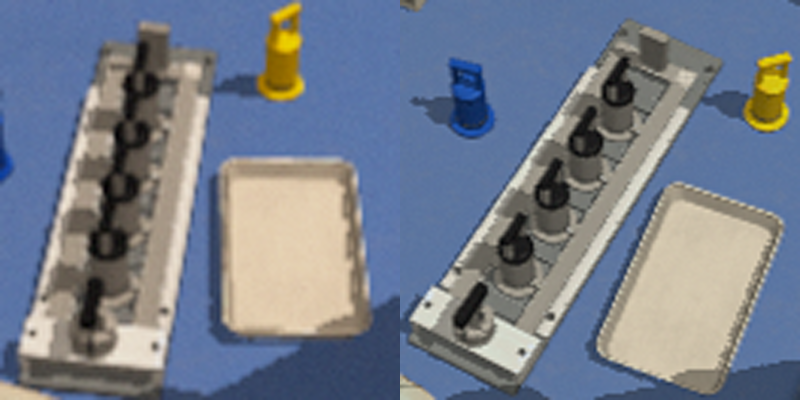

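Candidates: four grey/black canisters in the carrier (side ≈ (272,218),(282,202),(294,186),(304,169)). The pin T-handle is at side (255,245), or scene (299,234), and the tab at side (316,157). The look-alikes, blue at (255,178) and yellow at (354,176), are excluded by colour.

Run:
```python
from h import *
sc,sd=load('scene0.png'),load('side0.png')
S=lambda x,y:(sc,275+x/3.81,155+y/3.81); D=lambda x,y:(sd,232+x/3.03,145+y/3.03)
for n,a,b in [('pin',(93,302),(70,305)),('tab',(153,28),(255,38)),('c+',(106,218),(120,222)),('c-',(139,60),(219,72))]:
    print(n,*tri(S(*a),D(*b)))
for n,(x,y) in dict(pin=(70,305),c1=(120,222),c2=(151,172),c3=(187,125),c4=(219,72),tab=(255,38)).items():
    print(n,onz(*D(x,y),{'pin':.085,'tab':.075}.get(n,.106)).round(3))
print('tray',[onz(*D(x,y),.018).round(3)[:2] for x,y in[(275,183),(383,213),(318,388),(198,350)]])
print('tray',[onz(*S(x,y),.018).round(3)[:2] for x,y in[(222,160),(353,160),(370,337),(220,335)]])
```

```text
pin [0.5880618  0.13985649 0.08559952] [0.00040679322109794574, 0.0004067932210981024]
tab [ 0.57415552 -0.20767688  0.0740741 ] [0.0021479910698831844, 0.002147991069883154]
c+ [0.59053667 0.04247661 0.0776489 ] [0.00034674096895179386, 0.00034674096895193497]
c- [ 0.5814872  -0.14271316  0.09031024] [0.0009151623413545463, 0.000915162341354693]
pin [0.588 0.14  0.085]
c1 [0.582 0.056 0.106]
c2 [ 0.581 -0.003  0.106]
c3 [ 0.575 -0.064  0.106]
c4 [ 0.576 -0.132  0.106]
tab [ 0.572 -0.206  0.075]
tray [array([ 0.495, -0.093]), array([ 0.387, -0.109]), array([0.368, 0.086]), array([0.482, 0.101])]
tray [array([ 0.501, -0.095]), array([ 0.382, -0.106]), array([0.367, 0.099]), array([0.49 , 0.109])]
```

```bash
cat >> h.py <<'E'
def go(x,y,z,yaw):
    "shift/turn in tool axes to TCP world x,y,z with tool x at yaw deg, pointing down"
    p,r,s=pose(); a=np.radians(yaw); tx=np.array([np.cos(a),np.sin(a),0]);tz=np.array([0,0,-1.]);T=np.stack([tx,np.cross(tz,tx),tz],1)
    R=r.as_matrix(); print('t',s['time_s'],'shift',(R.T@(np.array([x,y,z])-p)).round(4),'turn',Rn.from_matrix(R.T@T).as_rotvec().round(4),'jaw',round(s['grip_width'],3))
E
python3 -c "
from h import *
go(.585,.05,.30,87.5); print(load('wrist0.png')['K'])"
```

```text
t 0.15 shift [-0.5529 -0.4772 -0.0687] turn [-7.0000e-04  7.0000e-04  1.3565e+00] jaw 0.999
[[283.06740887   0.         320.85589594]
 [  0.         283.06740887 200.74065357]
 [  0.           0.           1.        ]]
```

{"name": "arm_command", "arguments": {"targets": "0 -0.05 -0.04 -0.07 0 0 0.15;0 -0.10 -0.085 -0.07 0 0 0.3;0 -0.15 -0.13 -0.07 0 0 0.4;0 -0.20 -0.17 -0.07 0 0 0.5;0 -0.25 -0.215 -0.07 0 0 0.6;0 -0.30 -0.26 -0.07 0 0 0.75;0 -0.35 -0.30 -0.07 0 0 0.9;0 -0.40 -0.345 -0.07 0 0 1.05;0 -0.45 -0.39 -0.07 0 0 1.2;0 -0.50 -0.43 -0.07 0 0 1.3;0 -0.553 -0.477 -0.07 0 0 1.356;0 -0.553 -0.477 -0.07 0 0 1.356"}}

```text
time_s: 1.65
ee_pos: [0.5843, 0.0514, 0.3014]
orientation: [-0.0, 0.722, 0.692, 0.0]
force: [0.1, 1.6, 1.4]
grip_width: 1.0
```

```bash
python3 -c "
from h import *
snap('wrist','w1.png')
go(.58,-.08,.30,87.5)"
```

```text
t 1.7 shift [-0.1236 -0.001   0.002 ] turn [ 0.0024  0.0029 -0.0059] jaw 1.002
```

View pics/w1.png

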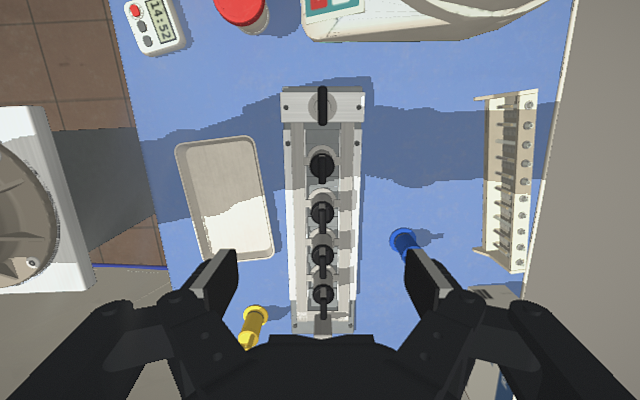

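{"name": "arm_command", "arguments": {"targets": "0 -0.06 0 0 0 0 0;0 -0.10 0 0 0 0 0;0 -0.13 0 0 0 0 0;0 -0.13 0 0 0 0 0;0 -0.13 0 0 0 0 0"}}

```text
time_s: 2.33
ee_pos: [0.5779, -0.0762, 0.3011]
orientation: [-0.0, 0.722, 0.692, -0.0]
force: [0.6, 0.0, 0.4]
grip_width: 0.998
```

```bash
python3 -c "
from h import *
snap('wrist','w2.png')"
```

```text
(no output)
```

View pics/w2.png

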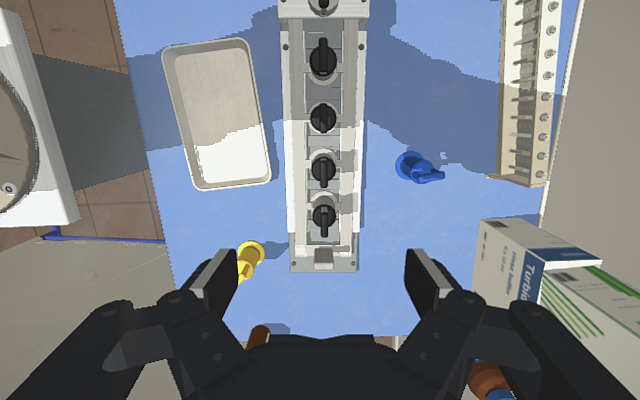

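Wrist view 1 shows the pin bar at (322,105) and the canister lids/bars at (322,165..295). The tray is at left, around (225,200). In view 2 the tab is at (323,257) and the canisters at (322,60..218). I'll measure bars from dark blobs.

Run:
```python
from h import *
w={k:load(k+'.png') for k in('w1','w2')}
for k,c in w.items():
    f=c['frame'].max(2); m=((f<62)).astype(np.uint8); m[:,:285]=0; m[:,362:]=0; m[330:]=0
    n,l,st,ce=cv2.connectedComponentsWithStats(m)
    for i in range(1,n):
        if st[i,4]>60: print(k,st[i],ce[i].round(1))
    c['m']=m
    cv2.imwrite(f'pics/m_{k}.png',m*255)
a=w['w1']['frame'][75:310,270:375,::-1];b=w['w2']['frame'][20:275,270:375,::-1]
f=lambda i:cv2.resize(i,(350,600),interpolation=cv2.INTER_CUBIC)
cv2.imwrite('pics/crop2.png',np.hstack([f(a),f(b)]))
```

```text
w1 [318  86   9  40 348] [322.  105.4]
w1 [310 153  25  31 517] [321.6 166.8]
w1 [311 201  23  33 421] [322.3 215.1]
w1 [312 245  22  34 399] [322.5 259. ]
w1 [313 284  21  36 370] [323.2 298.9]
w2 [319   0  10   9  73] [323.4   3.2]
w2 [309  38  28  38 710] [322.6  58.6]
w2 [310 104  26  29 467] [323.7 116.9]
w2 [312 157  24  31 376] [324.5 170.2]
w2 [313 205  23  32 406] [324.2 218.6]
```

View pics/crop2.png

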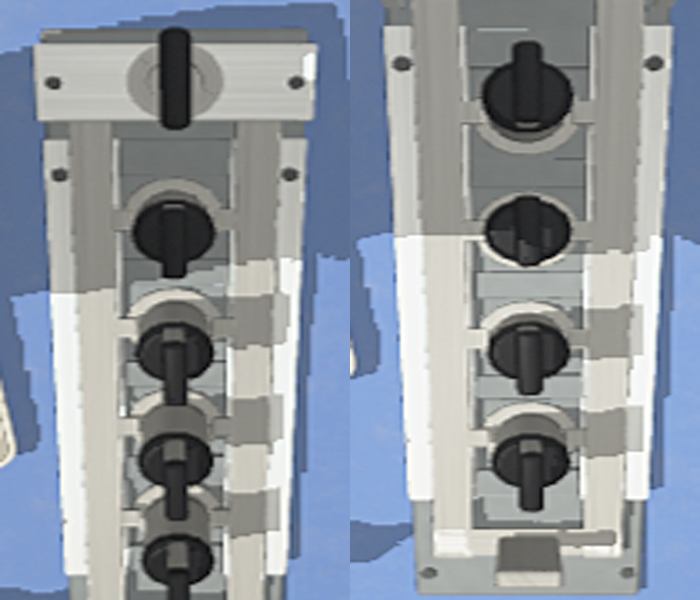

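Run:
```python
from h import *
a,b=load('w1.png'),load('w2.png')
X={}
for n,u,v in [('c2',(322.5,234.5),(323.7,133.5)),('c3',(322.8,279.5),(324.3,188.5)),('c4',(323.5,320.5),(324.5,237.5))]:
    X[n]=tri((a,*u),(b,*v));print(n,'far end',X[n][0].round(4),X[n][1][0])
# base corner screws/rails: bridge front etc; pin top via plane
for r in(86,105.5,126):print('pin',onz(a,322.2,r,.088).round(4))
print('tab top', [onz(b,270+(x-350)/3.333,20+y/2.353,.075).round(4) for x,y in((499,570),(561,572),(530,571),(530,585))])
s=load('side0.png');print('pin tri',tri((a,322.2,105.5),(s,232+70/3.03,145+305/3.03)))
print('tab tri',tri((b,270+180/3.333,20+571/2.353),(s,232+255/3.03,145+38/3.03)))
# rail column centres
for n,c,z,L in(('w1',a,.106,[(322,166.8)]),):pass
# tray corners at rim
for n,c in(('w1',a),('w2',b)):
    f=c['frame'].astype(int); m=((f[:,:,0]>f[:,:,2]+4)&(f.max(2)>80)).astype(np.uint8); m[:,:140]=0;m[:,279:]=0;m[:35]=0;m[262:]=0
    m=cv2.morphologyEx(m,cv2.MORPH_OPEN,np.ones((3,3)))
    cs,_=cv2.findContours(m,0,1); k=max(cs,key=cv2.contourArea); B=cv2.boxPoints(cv2.minAreaRect(cv2.convexHull(k)));print(n,cv2.contourArea(k),B.tolist())
    P=np.array([onz(c,*q,.017)[:2] for q in B]); print(P.round(3).tolist(),P.mean(0),np.linalg.norm(P[0]-P[1]),np.linalg.norm(P[1]-P[2]))
```

```text
c2 far end [ 0.5832 -0.0218  0.1053] 5.9333198924719364e-05
c3 far end [ 0.5811 -0.0878  0.1057] 0.000289271282056204
c4 far end [ 0.5792 -0.1522  0.1084] 1.1147844470843668e-05
pin [0.5904 0.1592 0.088 ]
pin [0.5895 0.1375 0.088 ]
pin [0.5885 0.1138 0.088 ]
tab top [array([ 0.5632, -0.2054,  0.075 ]), array([ 0.5902, -0.2079,  0.075 ]), array([ 0.5767, -0.2067,  0.075 ]), array([ 0.5763, -0.2164,  0.075 ])]
pin tri (array([0.58947942, 0.13780661, 0.08001899]), [2.2171026818735836e-05, 2.217102681897147e-05])
tab tri (array([ 0.5763502 , -0.21525766,  0.06043159]), [0.0005389297952521496, 0.0005389297952522203])
w1 9048.5 [[172.58297729492188, 144.37771606445312], [251.6414794921875, 129.23886108398438], [275.93359375, 256.0978088378906], [196.87509155273438, 271.2366638183594]]
[[0.365, 0.095], [0.485, 0.112], [0.503, -0.095], [0.366, -0.118]] [ 0.42949829 -0.00181031] 0.12130335374989965 0.20776201314764137
w2 11833.5 [[159.423095703125, 50.115379333496094], [245.57693481445312, 32.884620666503906], [275.1538391113281, 180.76922607421875], [189.0, 198.0]]
[[0.365, 0.093], [0.484, 0.109], [0.506, -0.095], [0.368, -0.116]] [ 0.43084259 -0.00209133] 0.12079897813829746 0.20490577204890814
```

```bash
python3 -c "
from h import *
go(.5895,.1375,.13,88);go(.5895,.1375,.063,88)"
```

```text
t 2.375 shift [0.2136 0.0027 0.1712] turn [-0.0003 -0.0002 -0.0069] jaw 1.0
t 2.375 shift [0.2135 0.0027 0.2382] turn [-0.0003 -0.0002 -0.0069] jaw 1.0
```

{"name": "arm_command", "arguments": {"targets": "0 0.06 0 0 0 0 0;0 0.12 0.001 0 0 0 0;0 0.18 0.002 0.03 0 0 -0.007;0 0.214 0.003 0.08 0 0 -0.007;0 0.214 0.003 0.13 0 0 -0.007;0 0.214 0.003 0.171 0 0 -0.007;0 0.214 0.003 0.2 0 0 -0.007;0 0.214 0.003 0.225 0 0 -0.007;0 0.214 0.003 0.238 0 0 -0.007;0 0.214 0.003 0.238 0 0 -0.007", "squeeze": 60}}

```text
time_s: 3.62
ee_pos: [0.5896, 0.1372, 0.0628]
orientation: [-0.0, 0.719, 0.695, -0.001]
force: [-0.1, 0.4, 0.2]
grip_width: 1.002
```

{"name": "arm_command", "arguments": {"targets": "255 0 0 0 0 0 0;255 0 0 0 0 0 0;255 0 0 0 0 0 0;255 0 0 0 0 0 0;255 0 0 0 0 0 0;255 0 0 0 0 0 0"}}

```text
time_s: 4.38
ee_pos: [0.59, 0.1368, 0.0637]
orientation: [-0.0, 0.72, 0.694, 0.0]
force: [-3.0, 0.4, 7.8]
grip_width: 0.131
```

{"name": "arm_command", "arguments": {"targets": "255 0 0 -0.007 0 0 0;255 0 0 -0.014 0 0 0;255 0 0 -0.020 0 0 0;255 0 0 -0.020 0 0 0;255 0 0 -0.020 0 0 0;255 0 0 -0.020 0 0 0"}}

```text
time_s: 5.12
ee_pos: [0.5898, 0.1367, 0.083]
orientation: [-0.0, 0.72, 0.694, -0.0]
force: [-0.5, 1.4, -9.4]
grip_width: 0.129
```

{"name": "arm_command", "arguments": {"targets": "255 0 0 0 0 0 -0.15;255 0 0 0 0 0 -0.3;255 0 0 0 0 0 -0.45;255 0 0 0 0 0 -0.6;255 0 0 0 0 0 -0.75;255 0 0 0 0 0 -0.9;255 0 0 0 0 0 -1.05;255 0 0 0 0 0 -1.05;255 0 0 0 0 0 -1.05"}}

```text
time_s: 6.25
ee_pos: [0.5897, 0.1366, 0.0831]
orientation: [-0.0, 0.277, 0.961, -0.0]
force: [-3.1, 1.7, -10.0]
grip_width: 0.129
```

{"name": "arm_command", "arguments": {"targets": "255 0 0 0.003 0 0 0;255 0 0 0.006 0 0 0;255 0 0 0.0075 0 0 0;255 0 0 0.0075 0 0 0;255 0 0 0.0075 0 0 0"}}

```text
time_s: 6.88
ee_pos: [0.5899, 0.1367, 0.0761]
orientation: [-0.0, 0.275, 0.961, -0.0]
force: [-8.2, -0.3, 0.3]
grip_width: 0.126
```

{"name": "arm_command", "arguments": {"targets": "0 0 0 0 0 0 0;0 0 0 0 0 0 0;0 0 0 0 0 0 0;0 0 0 0 0 0 0;0 0 0 -0.03 0 0 0;0 0 0 -0.08 0 0 0.15;0 0 0 -0.13 0 0 0.3;0 0 0 -0.19 0 0 0.45;0 0 0 -0.22 0 0 0.6;0 0 0 -0.22 0 0 0.78;0 0 0 -0.22 0 0 0.93;0 0 0 -0.22 0 0 1.05"}}

```text
time_s: 8.38
ee_pos: [0.5901, 0.1367, 0.296]
orientation: [0.0, 0.721, 0.693, 0.0]
force: [0.2, 0.1, 0.1]
grip_width: 0.998
```

Run:
```python
from h import *
c=snap('wrist','w3.png'); f=c['frame'].max(2); m=(f<62).astype(np.uint8); m[:,:270]=0;m[:,375:]=0;m[330:]=0
n,l,st,ce=cv2.connectedComponentsWithStats(m)
for i in range(1,n):
    if st[i,4]>60:
        q=np.argwhere(l==i)[:,::-1].astype(np.float32); print(st[i],ce[i].round(1),cv2.minAreaRect(q))
        if i==1: print([onz(c,*b,.0985).round(4) for b in cv2.boxPoints(cv2.minAreaRect(q))])
cv2.imwrite('pics/crop3.png',cv2.resize(c['frame'][0:300,240:400,::-1],(320,600)))
go(.576,-.207,.20,88); go(.576,-.207,.047,88)
```

```text
[304 166  34  24 365] [320.6 177.5] ((320.93670654296875, 177.6151885986328), (36.40677261352539, 10.777457237243652), 28.810794830322266)
[array([0.5677, 0.1444, 0.0985]), array([0.5746, 0.1557, 0.0985]), array([0.6128, 0.1325, 0.0985]), array([0.6061, 0.1207, 0.0985])]
[309 215  23  35 462] [319.9 229.6] ((317.9731140136719, 230.3697052001953), (23.25916290283203, 31.98800277709961), 25.201122283935547)
[310 258  22  36 409] [320.4 273.1] ((320.5, 275.5), (35.0, 21.0), 90.0)
[310 297  22  33 354] [320.6 310.6] ((322.3949890136719, 312.1020812988281), (31.711017608642578, 20.99563217163086), 67.61986541748047)
t 8.425 shift [-0.344   0.0019  0.0958] turn [ 0.0001 -0.0001 -0.0115] jaw 1.002
t 8.425 shift [-0.3441  0.0018  0.2488] turn [ 0.0001 -0.0001 -0.0115] jaw 1.002
```

View pics/crop3.png

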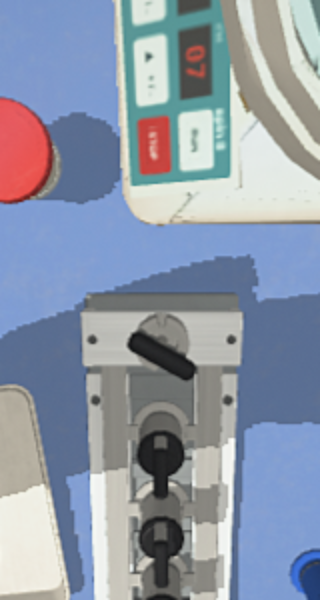

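{"name": "arm_command", "arguments": {"targets": "0 -0.06 0 0 0 0 0;0 -0.12 0.001 0 0 0 0;0 -0.18 0.001 0 0 0 -0.01;0 -0.24 0.002 0 0 0 -0.01;0 -0.3 0.002 0.03 0 0 -0.01;0 -0.344 0.002 0.09 0 0 -0.01;0 -0.344 0.002 0.14 0 0 -0.01;0 -0.344 0.002 0.19 0 0 -0.01;0 -0.344 0.002 0.22 0 0 -0.01;0 -0.344 0.002 0.24 0 0 -0.01;0 -0.344 0.002 0.255 0 0 -0.01;0 -0.344 0.002 0.255 0 0 -0.01", "squeeze": 40}}

```text
time_s: 9.93
ee_pos: [0.5796, -0.207, 0.0405]
orientation: [-0.0, 0.716, 0.698, -0.0]
force: [0.3, 0.8, -0.2]
grip_width: 1.0
```

{"name": "arm_command", "arguments": {"targets": "255 0 0 0 0 0 0;255 0 0 0 0 0 0;255 0 0 0 0 0 0;255 0 0 0 0 0 0;255 0 0 0 0 0 0"}}

```text
time_s: 10.55
ee_pos: [0.576, -0.2077, 0.0411]
orientation: [-0.002, 0.717, 0.697, -0.001]
force: [-25.2, 2.6, 23.0]
grip_width: 0.348
```

{"name": "arm_command", "arguments": {"targets": "255 0 -0.0035 -0.003 0 0 0;255 0 -0.0035 -0.003 0 0 0;255 -0.01 -0.0035 -0.003 0 0 0;255 -0.02 -0.0035 -0.003 0 0 0;255 -0.03 -0.0035 -0.003 0 0 0;255 -0.036 -0.0035 -0.003 0 0 0;255 -0.036 -0.0035 -0.003 0 0 0;255 -0.036 -0.0035 -0.003 0 0 0"}}

```text
time_s: 11.55
ee_pos: [0.5742, -0.2419, 0.0423]
orientation: [-0.001, 0.716, 0.698, -0.001]
force: [3.6, 2.2, -26.3]
grip_width: 0.34
```

{"name": "arm_command", "arguments": {"targets": "255 -0.003 0 0.0015 0 0 0;255 -0.003 0 0.0015 0 0 0;255 -0.003 0 0.0015 0 0 0;255 -0.003 0 0.0015 0 0 0"}}

```text
time_s: 12.05
ee_pos: [0.5743, -0.2421, 0.0419]
orientation: [-0.003, 0.715, 0.699, 0.001]
force: [-6.8, 20.9, 5.0]
grip_width: 0.343
```

{"name": "arm_command", "arguments": {"targets": "255 0.003 0 0 0 0 0;0 0.003 0 0 0 0 0;0 0.003 0 0 0 0 0;0 0.003 0 0 0 0 0;0 0.003 0 0 0 0 0;0 0.003 0 -0.04 0 0 0;0 0.003 0 -0.09 0 0 0;0 0.003 0 -0.14 0 0 0;0 0.04 0 -0.18 0 0 0;0 0.09 0 -0.19 0 0 0;0 0.105 0 -0.19 0 0 0;0 0.105 0 -0.19 0 0 0"}}

```text
time_s: 13.55
ee_pos: [0.5779, -0.1403, 0.2321]
orientation: [-0.0, 0.716, 0.698, -0.0]
force: [-0.6, -0.2, -0.3]
grip_width: 1.0
```

```bash
cat >> h.py <<'E'
def tray(c,roi):
    "tray rim outline from the beige colour mask, put on the rim plane and boxed there; roi u0,v0,u1,v1"
    f=c['frame'].astype(int); m=((f[:,:,0]>f[:,:,2]+4)&(f.max(2)>80)).astype(np.uint8)
    k=np.zeros_like(m);k[roi[1]:roi[3],roi[0]:roi[2]]=1; m=cv2.morphologyEx(m*k,cv2.MORPH_OPEN,np.ones((3,3)))
    cs,_=cv2.findContours(m,0,1); q=max(cs,key=cv2.contourArea)[:,0]
    W=np.array([onz(c,*p,.017)[:2] for p in q],np.float32)
    print('tray',cv2.minAreaRect(W),'px',q.min(0),q.max(0)); return W
E
python3 - <<'E'
from h import *
for k in('w1','w2'): tray(load(k+'.png'),(140,35,279,262))
c=snap('wrist','w4.png'); tray(c,(140,5,279,240))
tray(load('scene0.png'),(330,190,378,250)); 
f=c['frame'].max(2); m=(f<62).astype(np.uint8); m[:,:270]=0;m[:,375:]=0;m[330:]=0
n,l,st,ce=cv2.connectedComponentsWithStats(m)
print([(st[i].tolist(),ce[i].round(1)) for i in range(1,n) if st[i,4]>60])
cv2.imwrite('pics/crop4.png',cv2.resize(c['frame'][0:300,140:400,::-1],(520,600)))
go(.5797,-.136,.083,88)
E
```

```text
tray ((0.4325046241283417, -0.0005077049136161804), (0.12384743243455887, 0.2032952755689621), 4.53265905380249) px [175 135] [274 261]
tray ((0.4325457811355591, -8.670240640640259e-05), (0.1234826073050499, 0.20365427434444427), 4.561615467071533) px [161  37] [271 190]
tray ((0.43406301736831665, -0.021118156611919403), (0.12380602210760117, 0.16022604703903198), 4.353585243225098) px [140   5] [257 150]
tray ((0.43469247221946716, -0.0003345310688018799), (0.12242072820663452, 0.20562317967414856), 3.7515289783477783) px [333 197] [371 243]
[([306, 18, 35, 51, 1160], array([323.2,  46.2])), ([307, 102, 32, 37, 592], array([324.5, 120. ])), ([308, 167, 30, 40, 663], array([322.7, 184. ]))]
t 13.6 shift [0.0058 0.002  0.149 ] turn [-0.0005  0.0004  0.0089] jaw 0.998
```

View pics/crop4.png

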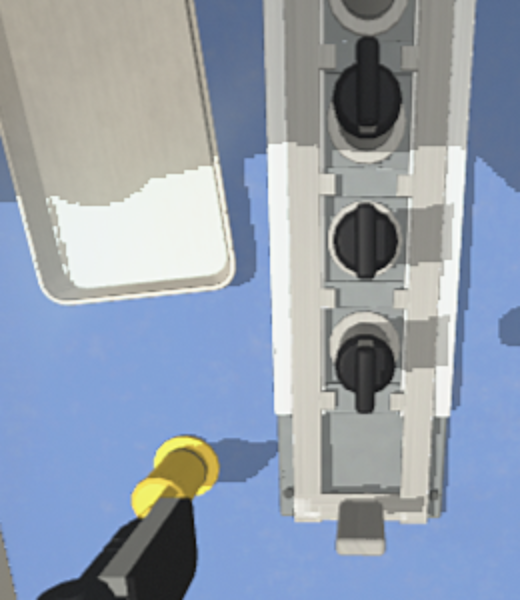

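{"name": "arm_command", "arguments": {"targets": "0 0.005 0.002 0.04 0 0 0;0 0.005 0.002 0.08 0 0 0;0 0.005 0.002 0.12 0 0 0;0 0.005 0.002 0.14 0 0 0;0 0.005 0.002 0.149 0 0 0;0 0.005 0.002 0.149 0 0 0;255 0.005 0.002 0.149 0 0 0;255 0.005 0.002 0.149 0 0 0;255 0.005 0.002 0.149 0 0 0;255 0.005 0.002 0.149 0 0 0;255 0.005 0.002 0.149 0 0 0;255 0.005 0.002 0.149 0 0 0", "squeeze": 50}}

```text
time_s: 15.1
ee_pos: [0.5801, -0.1361, 0.0835]
orientation: [0.0, 0.716, 0.698, 0.0]
force: [-1.7, 0.5, 5.5]
grip_width: 0.115
```

{"name": "arm_command", "arguments": {"targets": "255 0 0 -0.01 0 0 0;255 0 0 -0.025 0 0 0;255 0 0 -0.05 0 0 0;255 0 0 -0.09 0 0 0;255 0 0 -0.125 0 0 0;255 0 0 -0.125 0 0 0;255 0 0 -0.125 0 0 0"}}

```text
time_s: 15.98
ee_pos: [0.5798, -0.1359, 0.2084]
orientation: [-0.0, 0.716, 0.698, 0.0]
force: [-0.1, -0.1, -1.0]
grip_width: 0.103
```

Run:
```python
from h import *
c=snap('wrist','w5.png'); tray(c,(140,0,279,262)); print(pose()[2]['force'],pose()[2]['grip_width'])
tray(snap('scene','s5.png'),(330,190,378,250))
go(.462,-.061,.20,88)
```

```text
tray ((0.43677154183387756, -0.014119446277618408), (0.13900475203990936, 0.11895506083965302), 88.53794860839844) px [140   0] [242 139]
[ 0.2633843   0.75469145 -2.40520443] 0.10529508905821253
tray ((0.4346196949481964, 0.0002279728651046753), (0.12163344770669937, 0.2053215354681015), 4.60745906829834) px [333 197] [371 243]
t 16.075 shift [ 0.0718 -0.1194  0.0077] turn [-0.0014 -0.      0.009 ] jaw 0.105
```

{"name": "arm_command", "arguments": {"targets": "255 0.02 -0.04 0 0 0 0;255 0.045 -0.08 0 0 0 0;255 0.072 -0.12 0 0 0 0;255 0.072 -0.12 0 0 0 0;255 0.072 -0.12 0.04 0 0 0;255 0.072 -0.12 0.08 0 0 0;255 0.072 -0.12 0.11 0 0 0;255 0.072 -0.12 0.123 0 0 0;255 0.072 -0.12 0.128 0 0 0;255 0.072 -0.12 0.1315 0 0 0;255 0.072 -0.12 0.1325 0 0 0;255 0.072 -0.12 0.1325 0 0 0"}}

```text
time_s: 17.58
ee_pos: [0.4623, -0.0609, 0.0763]
orientation: [0.0, 0.716, 0.698, 0.0]
force: [-0.3, -0.0, -1.0]
grip_width: 0.106
```

{"name": "arm_command", "arguments": {"targets": "255 0 0 0.0015 0 0 0;255 0 0 0.0015 0 0 0;255 0 0 0.0015 0 0 0"}}

```text
time_s: 17.95
ee_pos: [0.4628, -0.0609, 0.0755]
orientation: [0.0, 0.716, 0.698, 0.001]
force: [-4.8, 1.6, 25.9]
grip_width: 0.101
```

{"name": "arm_command", "arguments": {"targets": "255 0 0 -0.0007 0 0 0;140 0 0 -0.0007 0 0 0;140 0 0 -0.0007 0 0 0;140 0 0 -0.0007 0 0 0;140 0 0 -0.04 0 0 0;140 0 0 -0.09 0 0 0;140 0 0 -0.13 0 0 0;140 0 0.04 -0.13 0 0 0;140 0.03 0.08 -0.13 0 0 0;140 0.005 0.118 -0.13 0 0 0;140 0.005 0.118 -0.13 0 0 0"}}

```text
time_s: 19.32
ee_pos: [0.5817, -0.0607, 0.2038]
orientation: [0.001, 0.717, 0.697, -0.001]
force: [-0.3, -1.1, -0.3]
grip_width: 0.45
```

Run:
```python
from h import *
c=snap('wrist','w6.png'); cv2.imwrite('pics/crop6.png',cv2.resize(c['frame'][0:330,140:400,::-1],(473,600)))
tray(snap('scene','s6.png'),(330,190,378,250))
go(.5817,-.070,.083,88)
```

```text
tray ((0.4347555935382843, 0.0002389177680015564), (0.1219061091542244, 0.2053215354681015), 4.60745906829834) px [333 197] [371 243]
t 19.425 shift [-0.0103  0.0025  0.1208] turn [-0.0012  0.0007  0.0079] jaw 0.453
```

View pics/crop6.png

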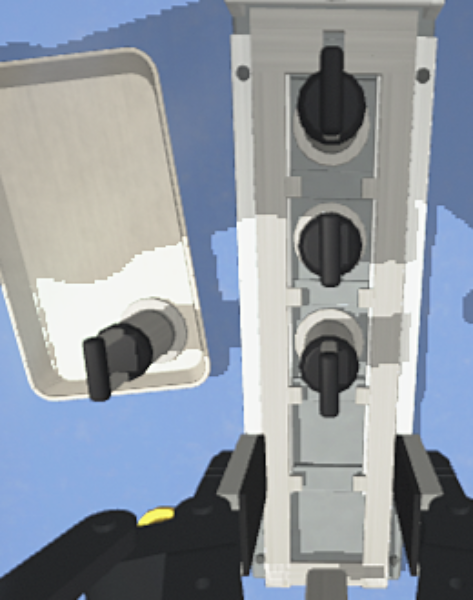

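{"name": "arm_command", "arguments": {"targets": "140 -0.01 0.001 0 0 0 0;140 -0.01 0.001 0.04 0 0 0;140 -0.01 0.001 0.08 0 0 0;140 -0.01 0.001 0.11 0 0 0;140 -0.01 0.001 0.12 0 0 0;140 -0.01 0.001 0.12 0 0 0;255 -0.01 0.001 0.12 0 0 0;255 -0.01 0.001 0.12 0 0 0;255 -0.01 0.001 0.12 0 0 0;255 -0.01 0.001 0.12 0 0 0;255 -0.01 0.001 0.12 0 0 0"}}

```text
time_s: 20.8
ee_pos: [0.5815, -0.0691, 0.0856]
orientation: [0.0, 0.716, 0.698, 0.001]
force: [-1.8, -0.0, 7.8]
grip_width: 0.106
```

{"name": "arm_command", "arguments": {"targets": "255 0 0 -0.01 0 0 0;255 0 0 -0.025 0 0 0;255 0 0 -0.05 0 0 0;255 0 0 -0.09 0 0 0;255 0 0 -0.13 0 0 0;255 0 0 -0.13 0 0 0;255 0 0 -0.13 0 0 0"}}

```text
time_s: 21.68
ee_pos: [0.5806, -0.0689, 0.2145]
orientation: [-0.0, 0.716, 0.698, 0.0]
force: [0.3, -0.2, -1.2]
grip_width: 0.106
```

Run:
```python
from h import *
print(pose()[2]['force'],pose()[2]['grip_width'])
tray(snap('scene','s7.png'),(330,190,378,250))
go(.432,-.021,.20,88)
```

```text
[ 0.3086671  -0.1815209  -1.23215168] 0.10602584110277426
tray ((0.43478912115097046, 0.00024162232875823975), (0.121973417699337, 0.2053215354681015), 4.607458591461182) px [333 197] [371 243]
t 21.725 shift [ 0.044  -0.1495  0.0141] turn [-0.0008 -0.0001  0.0091] jaw 0.104
```

{"name": "arm_command", "arguments": {"targets": "255 0.015 -0.05 0 0 0 0;255 0.03 -0.1 0 0 0 0;255 0.044 -0.149 0 0 0 0;255 0.044 -0.149 0 0 0 0;255 0.044 -0.149 0.04 0 0 0;255 0.044 -0.149 0.08 0 0 0;255 0.044 -0.149 0.11 0 0 0;255 0.044 -0.149 0.125 0 0 0;255 0.044 -0.149 0.133 0 0 0;255 0.044 -0.149 0.1355 0 0 0;255 0.044 -0.149 0.1355 0 0 0"}}

```text
time_s: 23.1
ee_pos: [0.4334, -0.0212, 0.0794]
orientation: [0.0, 0.716, 0.698, 0.0]
force: [0.1, -0.4, -1.7]
grip_width: 0.101
```

{"name": "arm_command", "arguments": {"targets": "255 0 0 0.001 0 0 0;255 0 0 0.001 0 0 0"}}

```text
time_s: 23.35
ee_pos: [0.4332, -0.0211, 0.0782]
orientation: [0.0, 0.716, 0.698, 0.0]
force: [-0.4, -0.3, -0.1]
grip_width: 0.106
```

Barely touching; down 0.7 mm more, release, rise and go over the third.

{"name": "arm_command", "arguments": {"targets": "255 0 0 0.0007 0 0 0;255 0 0 0.0007 0 0 0;140 0 0 0.0003 0 0 0;140 0 0 0.0003 0 0 0;140 0 0 0.0003 0 0 0;140 0 0 -0.04 0 0 0;140 0 0 -0.09 0 0 0;140 0 0 -0.13 0 0 0;140 0.005 0.05 -0.13 0 0 0;140 0.01 0.1 -0.13 0 0 0;140 0.01 0.149 -0.13 0 0 0;140 0.01 0.149 -0.13 0 0 0"}}

```text
time_s: 24.85
ee_pos: [0.5845, -0.0151, 0.2068]
orientation: [0.001, 0.716, 0.698, -0.001]
force: [-0.8, 0.2, -1.3]
grip_width: 0.451
```

Run:
```python
from h import *
c=snap('wrist','w8.png'); cv2.imwrite('pics/crop8.png',cv2.resize(c['frame'][0:330,140:400,::-1],(473,600)))
tray(snap('scene','s8.png'),(330,190,378,250))
go(.584,-.0045,.084,88)
```

```text
tray ((0.43491989374160767, 0.00027474015951156616), (0.12223939597606659, 0.20536655187606812), 4.60745906829834) px [333 197] [371 243]
t 24.95 shift [0.0113 0.0021 0.1231] turn [-0.0014  0.0011  0.0082] jaw 0.454
```

View pics/crop8.png

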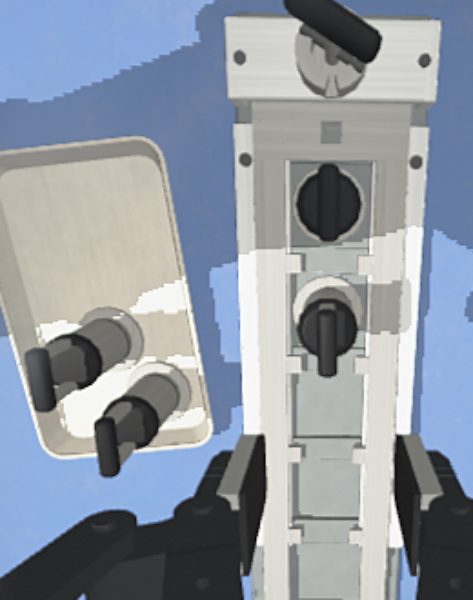

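{"name": "arm_command", "arguments": {"targets": "140 0.011 0.001 0 0 0 0;140 0.011 0.001 0.04 0 0 0;140 0.011 0.001 0.08 0 0 0;140 0.011 0.001 0.11 0 0 0;140 0.011 0.001 0.1225 0 0 0;140 0.011 0.001 0.1225 0 0 0;255 0.011 0.001 0.1225 0 0 0;255 0.011 0.001 0.1225 0 0 0;255 0.011 0.001 0.1225 0 0 0;255 0.011 0.001 0.1225 0 0 0;255 0.011 0.001 0.1225 0 0 0"}}

```text
time_s: 26.32
ee_pos: [0.5841, -0.0041, 0.0866]
orientation: [0.0, 0.716, 0.698, 0.001]
force: [-2.2, 0.9, 9.1]
grip_width: 0.104
```

{"name": "arm_command", "arguments": {"targets": "255 0 0 -0.01 0 0 0;255 0 0 -0.025 0 0 0;255 0 0 -0.05 0 0 0;255 0 0 -0.09 0 0 0;255 0 0 -0.13 0 0 0;255 0 0 -0.13 0 0 0;255 0 0 -0.13 0 0 0"}}

```text
time_s: 27.2
ee_pos: [0.5832, -0.0039, 0.2155]
orientation: [-0.0, 0.716, 0.698, 0.0]
force: [0.4, -0.5, -1.8]
grip_width: 0.101
```

Run:
```python
from h import *
print(pose()[2]['force'],pose()[2]['grip_width'])
tray(snap('scene','s9.png'),(320,180,390,260))
go(.457,.023,.20,88)
```

```text
[ 0.42840743 -0.52981433 -1.79159082] 0.101042665844207
tray ((0.434954434633255, 0.00025494396686553955), (0.12230509519577026, 0.2053215354681015), 4.60745906829834) px [333 197] [371 243]
t 27.25 shift [ 0.0237 -0.1266  0.0151] turn [-0.0008 -0.      0.0091] jaw 0.105
```

{"name": "arm_command", "arguments": {"targets": "255 0.01 -0.05 0 0 0 0;255 0.02 -0.1 0 0 0 0;255 0.024 -0.126 0 0 0 0;255 0.024 -0.126 0 0 0 0;255 0.024 -0.126 0.04 0 0 0;255 0.024 -0.126 0.08 0 0 0;255 0.024 -0.126 0.11 0 0 0;255 0.024 -0.126 0.125 0 0 0;255 0.024 -0.126 0.133 0 0 0;255 0.024 -0.126 0.136 0 0 0;255 0.024 -0.126 0.136 0 0 0"}}

```text
time_s: 28.62
ee_pos: [0.4585, 0.0232, 0.0798]
orientation: [0.0, 0.716, 0.698, 0.0]
force: [-0.3, 0.3, -0.1]
grip_width: 0.102
```

{"name": "arm_command", "arguments": {"targets": "255 0 0 0.001 0 0 0;255 0 0 0.001 0 0 0"}}

```text
time_s: 28.88
ee_pos: [0.4583, 0.0233, 0.0786]
orientation: [0.0, 0.716, 0.698, 0.0]
force: [-0.1, 0.5, -2.2]
grip_width: 0.103
```

{"name": "arm_command", "arguments": {"targets": "255 0 0 0.0008 0 0 0;255 0 0 0.0008 0 0 0"}}

```text
time_s: 29.12
ee_pos: [0.4589, 0.0233, 0.0785]
orientation: [-0.0, 0.716, 0.698, 0.001]
force: [-5.6, 0.5, 25.4]
grip_width: 0.105
```

{"name": "arm_command", "arguments": {"targets": "255 0 0 -0.0006 0 0 0;140 0 0 -0.0006 0 0 0;140 0 0 -0.0006 0 0 0;140 0 0 -0.0006 0 0 0;140 0 0 -0.04 0 0 0;140 0 0 -0.09 0 0 0;140 0 0 -0.13 0 0 0;140 0.01 0.05 -0.13 0 0 0;140 0.02 0.1 -0.13 0 0 0;140 0.034 0.126 -0.13 0 0 0;140 0.034 0.126 -0.13 0 0 0"}}

```text
time_s: 30.5
ee_pos: [0.5862, 0.0546, 0.2068]
orientation: [0.0, 0.716, 0.698, -0.001]
force: [-0.6, -1.1, -0.3]
grip_width: 0.45
```

Run:
```python
from h import *
c=snap('wrist','w10.png'); cv2.imwrite('pics/crop10.png',cv2.resize(c['frame'][0:330,140:400,::-1],(473,600)))
tray(snap('scene','s10.png'),(320,180,390,260))
f=c['frame'].max(2); m=(f<62).astype(np.uint8); m[:,:280]=0;m[:,365:]=0;m[240:]=0
n,l,st,ce=cv2.connectedComponentsWithStats(m)
print([(st[i].tolist(),ce[i].round(1)) for i in range(1,n) if st[i,4]>60],'expect c1 bar at',proj(c,(.586,.061,.106)))
go(.586,.0613,.0855,88)
```

```text
tray ((0.43511390686035156, 0.0002903789281845093), (0.12262873351573944, 0.20536655187606812), 4.60745906829834) px [333 197] [371 243]
[([299, 86, 48, 37, 721], array([322.2, 104.5])), ([305, 168, 32, 43, 582], array([322.2, 186.1]))] expect c1 bar at [320.5547124  194.45016116]
t 30.6 shift [0.0081 0.0014 0.1216] turn [-0.0009  0.0008  0.0084] jaw 0.447
```

View pics/crop10.png

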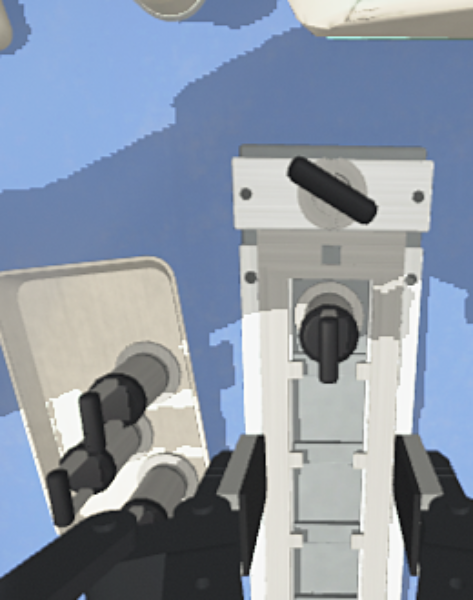

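Three are upright in the tray and the fourth is at crop (328,345), where expected. The pin is still in its notch.

{"name": "arm_command", "arguments": {"targets": "140 0.008 0.001 0 0 0 0;140 0.008 0.001 0.04 0 0 0;140 0.008 0.001 0.08 0 0 0;140 0.008 0.001 0.11 0 0 0;140 0.008 0.001 0.1215 0 0 0;140 0.008 0.001 0.1215 0 0 0;255 0.008 0.001 0.1215 0 0 0;255 0.008 0.001 0.1215 0 0 0;255 0.008 0.001 0.1215 0 0 0;255 0.008 0.001 0.1215 0 0 0;255 0.008 0.001 0.1215 0 0 0"}}

```text
time_s: 31.98
ee_pos: [0.5867, 0.062, 0.0872]
orientation: [0.0, 0.716, 0.698, 0.001]
force: [-2.3, -0.4, 7.6]
grip_width: 0.103
```

{"name": "arm_command", "arguments": {"targets": "255 0 0 -0.01 0 0 0;255 0 0 -0.025 0 0 0;255 0 0 -0.05 0 0 0;255 0 0 -0.09 0 0 0;255 0 0 -0.13 0 0 0;255 0 0 -0.13 0 0 0;255 0 0 -0.13 0 0 0"}}

```text
time_s: 32.85
ee_pos: [0.5859, 0.062, 0.2162]
orientation: [-0.0, 0.716, 0.698, 0.0]
force: [-0.2, 0.3, -1.8]
grip_width: 0.103
```

Run:
```python
from h import *
print(pose()[2]['force'],pose()[2]['grip_width'])
tray(snap('scene','s11.png'),(320,180,390,260))
go(.426,.0635,.20,88)
```

```text
[-0.18410965  0.31683845 -1.77056351] 0.10261531389105603
tray ((0.4351475238800049, 0.00027050822973251343), (0.12269251048564911, 0.2053215354681015), 4.60745906829834) px [333 197] [371 243]
t 32.9 shift [-0.0026 -0.1597  0.0158] turn [-0.0008  0.      0.0091] jaw 0.103
```

{"name": "arm_command", "arguments": {"targets": "255 -0.001 -0.05 0 0 0 0;255 -0.002 -0.1 0 0 0 0;255 -0.0025 -0.159 0 0 0 0;255 -0.0025 -0.159 0 0 0 0;255 -0.0025 -0.159 0.04 0 0 0;255 -0.0025 -0.159 0.08 0 0 0;255 -0.0025 -0.159 0.11 0 0 0;255 -0.0025 -0.159 0.125 0 0 0;255 -0.0025 -0.159 0.133 0 0 0;255 -0.0025 -0.159 0.1365 0 0 0;255 -0.0025 -0.159 0.1365 0 0 0"}}

```text
time_s: 34.28
ee_pos: [0.4275, 0.0634, 0.0797]
orientation: [0.0, 0.716, 0.698, 0.0]
force: [0.8, -0.1, -0.3]
grip_width: 0.106
```

{"name": "arm_command", "arguments": {"targets": "255 0 0 0.001 0 0 0;255 0 0 0.001 0 0 0"}}

```text
time_s: 34.52
ee_pos: [0.4277, 0.0637, 0.0792]
orientation: [-0.0, 0.716, 0.698, 0.001]
force: [-2.6, -0.6, 11.0]
grip_width: 0.101
```

{"name": "arm_command", "arguments": {"targets": "255 0 0 -0.0003 0 0 0;140 0 0 -0.0003 0 0 0;140 0 0 -0.0003 0 0 0;140 0 0 -0.0003 0 0 0;140 0 0 -0.04 0 0 0;140 0 0 -0.09 0 0 0;80 0 0 -0.15 0 0 0;40 -0.02 0.05 -0.19 0 0 0;0 -0.06 0.09 -0.2 0 0 0;0 -0.1 0.12 -0.2 0 0 0;0 -0.15 0.145 -0.2 0 0 0;0 -0.15 0.145 -0.2 0 0 0"}}

```text
time_s: 36.02
ee_pos: [0.5682, -0.0966, 0.2784]
orientation: [0.001, 0.719, 0.695, -0.001]
force: [-0.9, -0.4, -1.5]
grip_width: 1.003
```

Run:
```python
from h import *
c=snap('wrist','w12.png'); cv2.imwrite('pics/crop12.png',cv2.resize(c['frame'][0:330,140:400,::-1],(473,600)))
tray(snap('scene','s12.png'),(320,180,390,260))
go(.5745,-.2425,.041,88)
```

```text
tray ((0.43485212326049805, 0.0002918615937232971), (0.12210706621408463, 0.20541156828403473), 4.60745906829834) px [333 197] [371 243]
t 36.125 shift [-0.1507  0.0111  0.2372] turn [-0.0009  0.0006  0.0063] jaw 1.002
```

View pics/crop12.png

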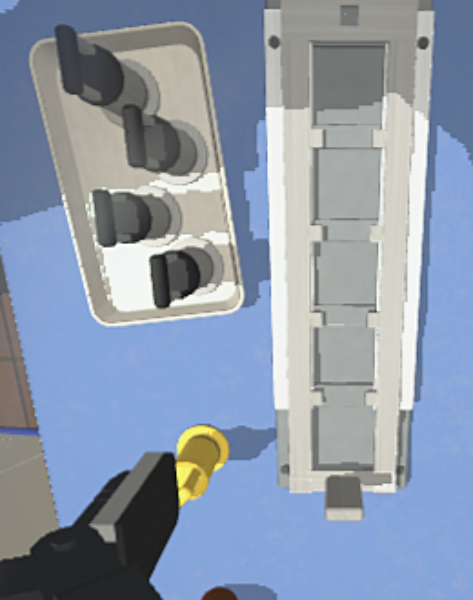

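{"name": "arm_command", "arguments": {"targets": "0 -0.05 0.005 0 0 0 0;0 -0.1 0.01 0 0 0 0;0 -0.15 0.011 0.02 0 0 0;0 -0.15 0.011 0.07 0 0 0;0 -0.15 0.011 0.12 0 0 0;0 -0.15 0.011 0.17 0 0 0;0 -0.15 0.011 0.2 0 0 0;0 -0.15 0.011 0.215 0 0 0;0 -0.15 0.011 0.215 0 0 0", "squeeze": 40}}

```text
time_s: 37.25
ee_pos: [0.5755, -0.2394, 0.0635]
orientation: [-0.0, 0.716, 0.698, -0.0]
force: [-0.2, -0.4, 0.7]
grip_width: 1.003
```

```bash
python3 -c "
from h import *
print(pose()[0]);go(.5745,-.2425,.042,88)"
```

```text
[ 0.57546983 -0.23944775  0.06345556]
t 37.25 shift [-0.0031 -0.0009  0.0215] turn [-0.0007 -0.0002  0.0103] jaw 1.003
```

{"name": "arm_command", "arguments": {"targets": "0 -0.003 -0.001 0.012 0 0 0.01;0 -0.003 -0.001 0.0215 0 0 0.01;0 -0.003 -0.001 0.0215 0 0 0.01;255 -0.003 -0.001 0.0215 0 0 0.01;255 -0.003 -0.001 0.0215 0 0 0.01;255 -0.003 -0.001 0.0215 0 0 0.01;255 -0.003 -0.001 0.0215 0 0 0.01;255 -0.003 -0.001 0.0205 0 0 0.01"}}

```text
time_s: 38.25
ee_pos: [0.5743, -0.2433, 0.0426]
orientation: [0.0, 0.72, 0.694, -0.0]
force: [5.5, -1.0, -18.6]
grip_width: 0.346
```

{"name": "arm_command", "arguments": {"targets": "255 0.008 0 0 0 0 0;255 0.016 0 0 0 0 0;255 0.024 0 0 0 0 0;255 0.031 0 0 0 0 0;255 0.035 0 0 0 0 0;255 0.0365 0 0 0 0 0;255 0.0365 0 0 0 0 0;255 0.0365 0 0 0 0 0"}}

```text
time_s: 39.25
ee_pos: [0.5756, -0.2086, 0.0426]
orientation: [0.001, 0.72, 0.694, -0.001]
force: [8.0, -10.4, -21.1]
grip_width: 0.339
```

{"name": "arm_command", "arguments": {"targets": "255 0.001 0 0.0007 0 0 0;255 0.0015 0 0.001 0 0 0;255 0.0015 0 0.001 0 0 0;255 0.0015 0 0.001 0 0 0"}}

```text
time_s: 39.75
ee_pos: [0.5757, -0.2086, 0.0425]
orientation: [0.002, 0.72, 0.694, -0.001]
force: [4.4, -15.2, -9.2]
grip_width: 0.344
```

Against the stop (no further motion, 15 N). Release and go to the pin.

{"name": "arm_command", "arguments": {"targets": "255 -0.001 0 0 0 0 0;0 -0.001 0 0 0 0 0;0 -0.001 0 0 0 0 0;0 -0.001 0 0 0 0 0;0 -0.001 0 0 0 0 0;0 -0.001 0 -0.04 0 0 0;0 -0.001 0 -0.09 0 0 0;0 -0.001 0 -0.14 0 0 0;0 0.02 0 -0.18 0 0 0;0 0.06 0 -0.2 0 0 0;0 0.12 0 -0.22 0 0 0;0 0.18 0 -0.22 0 0 0"}}

```text
time_s: 41.25
ee_pos: [0.5825, -0.0242, 0.2635]
orientation: [0.0, 0.72, 0.694, 0.001]
force: [1.0, 0.0, -0.6]
grip_width: 1.006
```

Run:
```python
from h import *
c=snap('wrist','w13.png'); cv2.imwrite('pics/crop13.png',cv2.resize(c['frame'][0:330,140:400,::-1],(473,600)))
tray(snap('scene','s13.png'),(320,180,390,260))
go(.5898,.1367,.14,148);go(.5898,.1367,.0755,148)
```

```text
tray ((0.435187429189682, 0.0001718476414680481), (0.1224522739648819, 0.20553718507289886), 4.363139629364014) px [333 197] [371 243]
t 41.35 shift [0.1543 0.0032 0.1218] turn [ 3.0000e-04 -2.2000e-03 -1.0386e+00] jaw 0.999
t 41.35 shift [0.1542 0.0032 0.1863] turn [ 3.0000e-04 -2.2000e-03 -1.0386e+00] jaw 0.999
```

View pics/crop13.png

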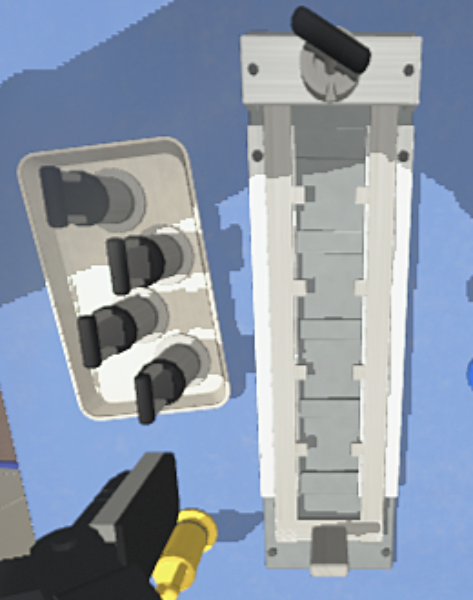

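{"name": "arm_command", "arguments": {"targets": "0 0.05 0.001 0 0 0 -0.15;0 0.1 0.002 0 0 0 -0.3;0 0.154 0.003 0 0 0 -0.45;0 0.154 0.003 0 0 0 -0.6;0 0.154 0.003 0 0 0 -0.75;0 0.154 0.003 0 0 0 -0.9;0 0.154 0.003 0.05 0 0 -1.04;0 0.154 0.003 0.1 0 0 -1.04;0 0.154 0.003 0.122 0 0 -1.04;0 0.154 0.003 0.122 0 0 -1.04", "squeeze": 60}}

```text
time_s: 42.6
ee_pos: [0.5897, 0.1276, 0.1386]
orientation: [-0.001, 0.28, 0.96, -0.001]
force: [-0.3, 1.0, 1.1]
grip_width: 1.0
```

```bash
python3 -c "
from h import *
print(pose()[0]);go(.5898,.1367,.0755,148)"
```

```text
[0.58970789 0.12756518 0.13863893]
t 42.6 shift [0.0047 0.0079 0.0631] turn [-0.0027 -0.0015 -0.0086] jaw 1.0
```

{"name": "arm_command", "arguments": {"targets": "0 0.005 0.008 0 0 0 -0.008;0 0.005 0.008 0.03 0 0 -0.008;0 0.005 0.008 0.05 0 0 -0.008;0 0.005 0.008 0.063 0 0 -0.008;0 0.005 0.008 0.063 0 0 -0.008"}}

```text
time_s: 43.22
ee_pos: [0.5905, 0.1375, 0.0766]
orientation: [-0.0, 0.276, 0.961, -0.0]
force: [-0.8, -0.6, 0.6]
grip_width: 0.994
```

{"name": "arm_command", "arguments": {"targets": "255 0 0 0 0 0 0;255 0 0 0 0 0 0;255 0 0 0 0 0 0;255 0 0 0 0 0 0;255 0 0 0 0 0 0;255 0 0 0 0 0 0"}}

```text
time_s: 43.98
ee_pos: [0.5904, 0.1368, 0.0773]
orientation: [-0.0, 0.276, 0.961, -0.0]
force: [-5.4, -5.2, 8.7]
grip_width: 0.131
```

{"name": "arm_command", "arguments": {"targets": "255 0 0 -0.004 0 0 0;255 0 0 -0.0075 0 0 0;255 0 0 -0.0075 0 0 0;255 0 0 -0.0075 0 0 0"}}

```text
time_s: 44.48
ee_pos: [0.5902, 0.1369, 0.0842]
orientation: [-0.0, 0.276, 0.961, -0.001]
force: [-1.5, -5.4, -9.6]
grip_width: 0.126
```

{"name": "arm_command", "arguments": {"targets": "255 0 0 0 0 0 0.15;255 0 0 0 0 0 0.3;255 0 0 0 0 0 0.45;255 0 0 0 0 0 0.6;255 0 0 0 0 0 0.75;255 0 0 0 0 0 0.9;255 0 0 0 0 0 1.05;255 0 0 0 0 0 1.05;255 0 0 0 0 0 1.05"}}

```text
time_s: 45.6
ee_pos: [0.59, 0.1367, 0.084]
orientation: [0.0, 0.721, 0.693, -0.001]
force: [-1.1, -7.6, -10.4]
grip_width: 0.126
```

{"name": "arm_command", "arguments": {"targets": "255 0 0 0.005 0 0 0;255 0 0 0.01 0 0 0;255 0 0 0.015 0 0 0;255 0 0 0.018 0 0 0;255 0 0 0.0195 0 0 0;255 0 0 0.0195 0 0 0"}}

```text
time_s: 46.35
ee_pos: [0.5902, 0.1367, 0.0652]
orientation: [-0.0, 0.721, 0.693, -0.001]
force: [-5.8, -6.5, 1.6]
grip_width: 0.126
```

{"name": "arm_command", "arguments": {"targets": "255 0 0 0.0005 0 0 0;0 0 0 0.0005 0 0 0;0 0 0 0.0005 0 0 0;0 0 0 0.0005 0 0 0;0 0 0 0 0 0 0;0 0 0 -0.04 0 0 0;0 0 0 -0.09 0 0 0;0 0 0 -0.14 0 0 0;0 0 0 -0.19 0 0 0;0 -0.04 0 -0.22 0 0 0;0 -0.09 0 -0.22 0 0 0;0 -0.09 0 -0.22 0 0 0"}}

```text
time_s: 47.85
ee_pos: [0.5869, 0.0436, 0.2859]
orientation: [0.0, 0.722, 0.692, 0.001]
force: [-1.1, 0.4, -0.5]
grip_width: 1.001
```

Run:
```python
from h import *
c=snap('wrist','w14.png'); cv2.imwrite('pics/crop14.png',cv2.resize(c['frame'][0:330,140:400,::-1],(473,600)))
s=snap('scene','s14.png'); tray(s,(320,180,390,260)); d=snap('side','d14.png'); d0=load('side0.png')
# pin bar: compare side view with the start (home) around the pin
for n,i in(('start',d0),('now',d)):
    g=i['frame'][228:262,238:272].max(2)<50; n2,l,st,ce=cv2.connectedComponentsWithStats(g.astype(np.uint8))
    k=1+st[1:,4].argmax(); print(n,st[k]+[238,228,0,0,0],ce[k]+[238,228])
g=c['frame'].max(2)<62; m=g.astype(np.uint8); m[:,:285]=0;m[:,362:]=0;m[200:]=0
n2,l,st,ce=cv2.connectedComponentsWithStats(m); k=1+st[1:,4].argmax(); print(st[k],ce[k])
print('tri pin',tri((c,*ce[k]),(d,232+70/3.03,145+305/3.03)),'len88',[onz(c,ce[k][0],r,.088)[1].round(4) for r in(st[k][1],st[k][1]+st[k][3])])
```

```text
tray ((0.4345274567604065, -6.970018148422241e-05), (0.12271564453840256, 0.20617321133613586), 3.751599073410034) px [333 197] [371 243]
start [250 238  11  16  73] [254.75342466 245.63013699]
now [250 238  11  16  73] [254.82191781 245.64383562]
[315  77  10  42 393] [319.54198473  97.50381679]
tri pin (array([0.58937544, 0.13827058, 0.08087873]), [0.00022752385605698087, 0.00022752385605702126]) len88 [np.float64(0.1594), np.float64(0.1145)]
```

View pics/crop14.png

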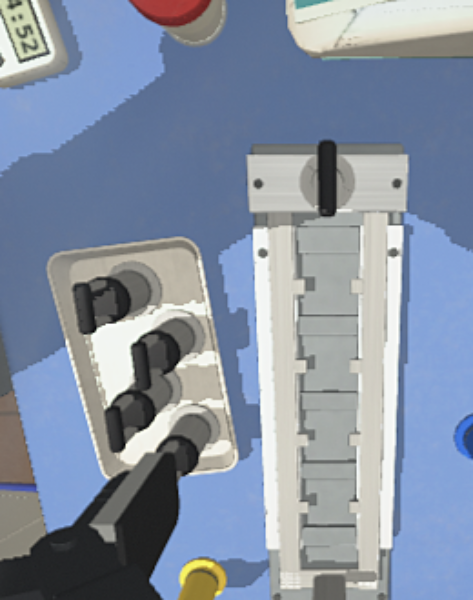

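```bash
python3 -c "
from h import *
print(sign_off())"
```

```text
the job is handed in; nothing more can be done
None
```

The carrier is unloaded and locked again, and I handed the job in at about 48 s of robot time. I did it in the order asked:
1. I lifted the pin and turned it into its rest notch.
2. I slid the plate fully open to its stop.
3. I lifted all four canisters out by their handles and stood them on the tray.
4. I slid the plate shut against its stop.
5. I turned the pin back and let it spring home.

**Last checks:**
- **Pin:** it looks the same in the side view as at the start, within 0.1 px. Its bar lies along the carrier at about 81 mm, where home is 80 mm.
- **Plate:** it travelled 34.7 mm and stopped against about 15 N. The last picture shows the teeth as they were when shut.
- **Canisters:** all four stand upright inside the tray rim. I could see all four clearly in the pictures after the fourth placing and after shutting the plate. In the last picture a finger partly hides one.
- **Tray:** it never moved.
- **Cup, timer and dropper:** I never went near them, but I did not measure their positions again at the end.

**Forces and disagreements:**
- **Wrist force:** the highest readings at the end of a move were about 34 N, while closing on the tab, and 26 N, when setting down two of the canisters.
- **Tray position:** the scene and wrist cameras disagreed by about 2 mm, which was within the clearances.

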